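# Find the hidden sensor groove of a block heater by feel

## Task

Put the temperature probe into its groove in the block heater. The groove is out of sight under the shield, so feel for it: take the probe from its inclined stand, set its spring tip down on the contact plate under the shield near one end of the plate, and drag it along the plate until the tip drops into the groove. Stop there and let go of the probe, so that its tip stays at the bottom of the groove and its shaft lies on the rest bar in front; leave the other things on the table where they are.

Things in the scene. Friction and masses are not known exactly. Their poses are not given: they have to be found in the camera images.
- probe_grip (a point): Centre of the square black handle (14 x 14 mm, 65 mm long) of the loose temperature probe, 0.09 kg, 150 mm from its tip end. z points along the probe from tip to handle end, x and y square to the flats. It starts lying in the stand's open channel, leaning 40 degrees from vertical, y level, handle free; lift it straight out. Best grasped along its own axis, fingers closing along y.
- probe_tip (a point): The very end of the probe's spring tip, moving with it; z axis as for probe_grip. From this end (185 mm in all): round-ended tip 8 mm thick to 20 mm, steel shaft 10 mm thick to 120 mm, handle to 185 mm. The shaft is the heavier part.
- plunger (a joint): How far the spring tip is pressed into the shaft, in m: 0 fully out, 0.012 fully in. It takes 1.2 N to start and 200 N/m more (3.6 N when fully in).
- stand: Fixed grey parking stand: base plate 140 x 80 x 12 mm with an inclined open channel, 105 mm high in all. Origin at the centre of its underside, z up. The probe's tip lies towards +x (tip end at x 35, z 24 mm), its handle towards -x (handle centre at x -61, z 139 mm).
- heater: Fixed white block heater: x -35 to 85 mm, y -135 to 135 mm, 86 mm high (a rubber strip on top to 90 mm), a dial 10 mm out on its -y end, open on its -x side. Origin on its underside, z up. A grey shield covers x 20 to 85 mm, underside 80 mm up, so the probe must lean, handle to -x, to reach the plate below; leaning 40 degrees with its tip at x 42 mm it passes freely.
- plate (a point): Middle of the top of the heater's level dark contact plate under the shield, 30 mm up; axes as the heater's. The plate spans x -16 to 17 mm from here (a wall behind), y -127 to 127 mm. One groove crosses it along x over its full depth: 14 mm wide, 14 mm deep, its middle anywhere from y -40 to 40 mm, different each time and not reported.
- rest_bar (a point): Middle of the top of the heater's steel rest bar, 84 mm up, 12 mm thick, 250 mm long along the heater's y, in front of the plate (at the heater's x -25 mm). A probe let go with its tip on the groove's floor lies back on this bar, leaning about 43 to 50 degrees from vertical.
- bottle: Loose small brown bottle, 45 mm wide, 85 mm high; bystander. Origin at the centre of its underside.
- beaker: Loose clear beaker, 55 mm wide, 66 mm high; bystander. Origin at the centre of its underside.
- timer: Loose white timer, 68 x 68 x 20 mm; bystander. Origin at the centre of its underside.
- tape: Loose roll of tape, 72 mm wide, 19 mm high; bystander. Origin at the centre of its underside.
- cold_block: Loose cooling block, 62 x 96 x 34 mm; bystander. Origin at the centre of its underside.
- marker: Loose marker pen lying flat, 11 mm wide, 137 mm long; bystander. Origin at the centre of its underside.
- tube: Loose small lying microtube, 14 x 42 x 13 mm; bystander. Origin at the centre of its underside.

How it is judged:
On the way, in this order (a step that is already met when the one before it is completed fails the run):
1. the probe's tip is pressed on the contact plate, near one end of it (more than 65 mm from its middle), the probe leaning in under the shield (x of probe_tip in the frame of heater between 0.027 and 0.06 m and z of probe_tip in the frame of heater between 0.026 and 0.035 m and value of joint plunger above 0.001 m and angle between probe_grip's own z axis and vertical above 0.35 rad and (y of probe_tip in the frame of heater between 0.065 and 0.127 m or y of probe_tip in the frame of heater between -0.127 and -0.065 m)), for 0.1 s.
2. still pressed on the plate, the tip has been dragged to less than 60 mm from the plate's middle (x of probe_tip in the frame of heater between 0.027 and 0.06 m and z of probe_tip in the frame of heater between 0.026 and 0.035 m and value of joint plunger above 0.001 m and y of probe_tip in the frame of heater between -0.06 and 0.06 m).
At the end, for the whole second after the job is handed in: The probe's tip is in the groove within 5 mm of its floor, the shaft leans back on the rest bar (34 to 57 degrees from vertical, handle outside the heater), at rest (x of probe_tip in the frame of heater between 0.027 and 0.062 m and y of probe_tip in the frame of heater between -0.055 and 0.055 m and z of probe_tip in the frame of heater below 0.021 m and angle between probe_grip's own z axis and vertical between 0.6 and 1 rad and x of probe_grip in the frame of heater below -0.02 m and linear speed of probe below 0.02 m/s); the robot touches nothing.
It fails at once if the bottle, beaker, timer, tape, cooling block, marker or microtube is moved by more than 30 mm (distance of any of bottle, beaker, timer, tape, cold_block, marker, tube from where it was at the start of the episode above 0.03 m).
It also fails if it takes over 64 s, if anything falls off the work surface, if the arm or the gripper's body presses on something with over 40 N, if the wrist force passes 120 N, or if a joint passes its speed limit or range.

## Robot

A 6-joint arm with a two-finger parallel gripper is mounted at the origin on a cart in front of the work surface, level with it; the furniture and walls round the work are solid. World frame = base frame: x ahead of the robot, y to its left, z up, the work surface at z = 0. Lengths are in m, angles in rad, forces in N, time in s.
With the tool pointing down it reaches from about 0.325 to 0.85 m from the base axis. Payload 15.5 kg.
Tool frame: the origin (TCP) lies between the finger pads; the fingertips stand robot.tip_reach ahead of it and the grasp point (between the pads) lies 11 mm behind it (robot.tip_reach is the distance from the TCP to the fingertips, in m); z points along the fingers, y is the direction in which the jaws open and shut (so a half turn about z gives the same grasp; the last joint's range is limited). The gripper opens to 91 mm and grips with 3 to 60 N. Pads are 32 mm wide; open, the fingers measure 118 mm over their backs; the gripper's body (76 mm by 178 mm) begins 60 mm behind the grasp point.
Start: joints at [1.006, 0.494, 1.345, -0, 1.302, -0.096], TCP at [0.283, 0.557, 0.222] pointing down, gripper open.
Joint ranges: [-2.91, 2.91], [-0.82, 2.16], [0.22, 2.67], [-1.22, 4.37], [0.12, 2.79], [-3.08, 3.08]. Speed limits (rad/s): [1.89, 1.89, 2.57, 3.01, 3.01, 3.01].

## Interface

Orientations are given as a unit quaternion [w, x, y, z].
In Python, from workcell import robot gives the robot as it stands. The module is installed in compiled form; this text tells all that it offers.
- The arm moves only by the tool jog_arm, never from a script. Its argument "plan" is a list of rows, each an object with "claw": the finger opening in cm, from 0 to 9.12; "delta_pos": the shift along the tool's x, y, z in cm, a list of three; "twist": the turn, a rotation vector about the tool's x, y, z in rad, a list of three. A call has 1 to 5 rows; each row is the pose to reach, as a shift and turn from the pose commanded when the call began, along the tool's axes at that moment; what a row does not reach only later rows make up. A row lasts 1/12 s, in which the tool goes at most 41.7 mm and 7.16 degrees, less where a joint would pass 70% of its speed; a pose out of reach is approached as far as the arm can. A call with a gripper value outside its range is refused whole. The fingers move at their own pace and stop on an object; "grip_force" is the grip in N (left out, the last holds). Time passes only in rows, so rows that repeat a pose let the fingers close. It gives the time, the measured TCP pose, the force and the opening at its end, in the units of the state.
- robot.read_state(): the state, without advancing time (a new reading comes with each control period).
- robot.get_image(name): name is "scene" or "top" or "wrist"; returns the picture (480x640x3 uint8, red, green, blue); there is no depth.
- robot.camera_info(name): a dict with "fx", "fy", "cx", "cy" (pixels), "k1" (the pictures are not rectified: a ray, as slopes to the right and down, at radius r is drawn at 1 + k1 r^2 times it, then the intrinsics apply), "world_from_camera" (4x4, takes a point from camera to world coordinates). Camera axes: x right, y up, looking along -z (the intrinsics and any distortion apply to the point x, -y, -z); pixel columns grow to the right and rows downward; lengths in m; the calibration is good to about 2 mm. A picture is of the moment at which its call begins: read the wrist's pose just before it. camera_info takes no time and is no camera call; for the wrist camera it gives the pose at the moment of the call.
- robot.hand_in(): hands the job in, once; it reports no verdict.
Trained networks look in the newest picture that a camera, given by its name, has taken for a name from the list of things; names that differ only in an ending like _2 or _b are one class to them, and where a whole thing is asked for, a point or a joint stands for the part that bears it (a point fixed in the world has none). Each returns a list of dicts, best first, with "score" (0 to 1); they miss things now and then, are a little off and sometimes report something else, mostly with a low value. They report only what shows in the picture. A call takes as long as a camera call.
- robot.look_for(name, camera): "bbox" ([centre column, centre row, width, height] in pixels, round what is visible of it).
- robot.pinpoint(name, camera): "xy" ([column, row] in pixels: a listed point, or the origin of a listed thing).
The state is a dict: "time_s": time; "joint_pos": joint angles; "joint_vel": joint speeds; "joint_efforts": joint torques, N m; "eef_pos": TCP position; "ee_rot": TCP orientation; "ft_force": force on the tool from outside, world axes, zero at the start; "wrist_torque": the same for the moment, N m; "opening": opening from 0.0 (shut) to 1.0 (fully open).
Only numpy, scipy, OpenCV 4.12 (cv2) and the standard library are available. Lean on these libraries where they do the work, as an engineer would, in place of code of your own. Each camera call takes 0.05 s, during which the arm holds its last target.

## Working session

There is one attempt and no reset: what is moved stays moved. The work goes in short steps, Python scripts to look and compute and a tool call to move; the robot and the scene stay as the last step left them, time stands still between calls to the robot, and variables do not carry over. Pictures are saved under pics/ and viewed, and the job is handed in when it is done.

Besides the shell and the picture viewer there is one more tool, called by a JSON object that holds its "op" and its "data". jog_arm: Moves the arm, as the interface text tells. Its arguments: {"type":"object","properties":{"plan":{"type":"array"},"grip_force":{"type":"number"}},"required":["plan"]}

```bash
mkdir -p pics; python3 - <<'E'
from workcell import robot
import cv2
s=robot.read_state();print(s);print(robot.tip_reach)
for n in ("scene","top","wrist"):
    im=robot.get_image(n);cv2.imwrite(f"pics/a_{n}.png",im[:,:,::-1])
    print(n,robot.camera_info(n))
E
```

```text
{'time_s': 0.0, 'joint_pos': array([ 1.00552853e+00,  4.94186113e-01,  1.34609538e+00, -1.52913123e-05,
        1.30250779e+00, -9.55010239e-02]), 'joint_vel': array([ 4.15330158e-04,  5.74013414e-04, -1.75221159e-04, -1.79960182e-03,
        5.39097583e-05,  8.09033449e-04]), 'joint_efforts': array([ 2.63197195e-03, -8.78789949e+01, -3.81880617e+01,  7.06951786e-02,
        5.29886875e-02, -9.37409663e-05]), 'eef_pos': array([0.28273543, 0.55699424, 0.22134855]), 'ee_rot': array([-1.87125057e-04,  2.32727557e-01,  9.72541786e-01, -5.68347841e-04]), 'ft_force': array([-0.24520302,  0.00439647,  0.12646802]), 'wrist_torque': array([0.04040982, 0.01732194, 0.00603137]), 'opening': 1.001426799470346}
0.008
scene {'fx': 598.5867906504034, 'fy': 598.5867906504034, 'cx': 319.6150823169296, 'cy': 246.61863571922578, 'k1': -0.12698667597549992, 'world_from_camera': array([[ 0.71249848,  0.49254367, -0.49974659, -0.07856222],
       [-0.70166384,  0.49636701, -0.51116304, -0.57036575],
       [-0.00371239,  0.714857  ,  0.69926082,  0.9829815 ],
       [ 0.        ,  0.        ,  0.        , 
[... 218 characters left out ...]
6837498e-01,
         4.33689513e-01],
       [-9.99967287e-01,  8.78772691e-05, -8.08811667e-03,
         8.04032365e-02],
       [-8.01164189e-03,  1.26842352e-01,  9.91890534e-01,
         1.12127743e+00],
       [ 0.00000000e+00,  0.00000000e+00,  0.00000000e+00,
         1.00000000e+00]])}
wrist {'fx': 408.9075982665543, 'fy': 408.9075982665543, 'cx': 318.93264077524805, 'cy': 236.58526378844502, 'k1': 0.0018032056036272274, 'world_from_camera': array([[ 0.45303128, -0.86684575, -0.20818527,  0.22364381],
       [ 0.89149383,  0.44019333,  0.10709151,  0.58630808],
       [-0.00119006, -0.23411169,  0.97220898,  0.38509014],
       [ 0.        ,  0.        ,  0.        ,  1.        ]])}
```

View pics/a_scene.png

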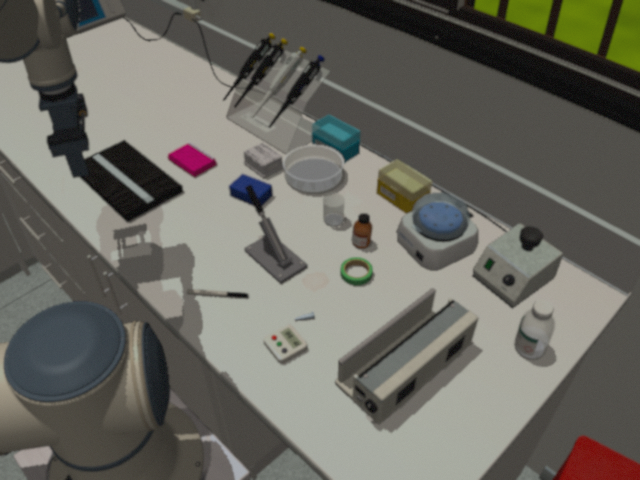

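View pics/a_top.png

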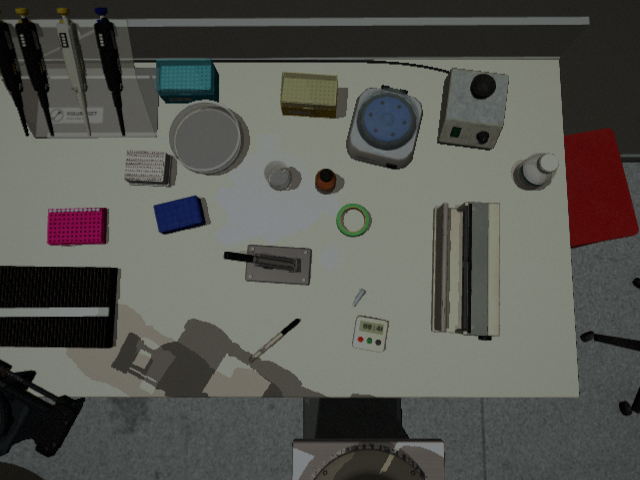

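```bash
python3 - <<'E'
from workcell import robot
for c in ("scene","top"):
    for n in ("probe_grip","probe_tip","stand","heater","plate","rest_bar"):
        print(c,n,[(round(d['score'],2),[round(float(v),1) for v in d['xy']]) for d in robot.pinpoint(n,c)[:3]])
    for n in ("heater","stand","probe_grip"):
        print(c,n,[(round(d['score'],2),[round(float(v),1) for v in d['bbox']]) for d in robot.look_for(n,c)[:2]])
print(robot.read_state()['time_s'])
E
```

```text
scene probe_grip [(0.8, [255.5, 200.5]), (0.51, [393.9, 355.1])]
scene probe_tip [(0.39, [284.7, 260.9])]
scene stand [(0.83, [274.7, 256.5])]
scene heater [(0.59, [395.4, 357.9])]
scene plate [(0.47, [364.4, 243.5])]
scene rest_bar [(0.85, [387.6, 320.3])]
scene heater [(0.71, [407.1, 358.2, 141.6, 131.1]), (0.18, [356.3, 271.6, 36.8, 27.7])]
scene stand [(0.81, [276.1, 248.1, 67.3, 66.8]), (0.67, [407.5, 359.4, 141.3, 138.5])]
scene probe_grip [(0.71, [264.1, 221.6, 40.2, 76.1])]
top probe_grip [(0.65, [239.2, 253.1])]
top probe_tip []
top stand [(0.78, [277.7, 265.4])]
top heater [(0.87, [446.9, 270.8])]
top plate [(0.72, [472.3, 266.1])]
top rest_bar [(0.58, [442.4, 265.3])]
top heater [(0.8, [466.5, 272.0, 71.2, 138.7])]
top stand [(0.96, [277.9, 265.1, 65.1, 36.9])]
top probe_grip [(0.61, [258.3, 260.1, 69.4, 16.2])]
1.05
```

```bash
cat > h.py <<'E'
from workcell import robot
import numpy as np, cv2, json
from scipy.spatial.transform import Rotation as R
from scipy.optimize import least_squares
def K(i): return np.array([[i['fx'],0,i['cx']],[0,i['fy'],i['cy']],[0,0,1.]]), np.array([i['k1'],0,0,0.])
def ray(i,xy):
    k,d=K(i); u=cv2.undistortPoints(np.array([[xy]],float),k,d)[0,0]
    T=i['world_from_camera']; v=T[:3,:3]@np.array([u[0],-u[1],-1]); return T[:3,3],v
def onz(i,xy,z):
    o,v=ray(i,xy); return o+v*(z-o[2])/v[2]
def proj(i,P):
    T=i['world_from_camera']; P=np.atleast_2d(P); p=(P-T[:3,3])@T[:3,:3]; p=p*[1,-1,-1]
    k,d=K(i); return cv2.projectPoints(p,np.zeros(3),np.zeros(3),k,d)[0][:,0]
def tri(obs):
    A=np.zeros((3,3));b=np.zeros(3)
    for i,xy in obs:
        o,v=ray(i,xy);v=v/np.linalg.norm(v);M=np.eye(3)-np.outer(v,v);A+=M;b+=M@o
    p=np.linalg.solve(A,b); return p,[proj(i,p)[0]-xy for i,xy in obs]
def quatR(q): return R.from_quat([q[1],q[2],q[3],q[0]])
E
python3 - <<'E'
from h import *
t=robot.camera_info('top');s=robot.camera_info('scene')
np.set_printoptions(precision=4,suppress=True)
print('grip',tri([(t,(239.2,253.1)),(s,(255.5,200.5))]))
print('stand0',tri([(t,(277.7,265.4)),(s,(274.7,256.5))]), onz(t,(277.7,265.4),0))
print('heater0',tri([(t,(446.9,270.8)),(s,(395.4,357.9))]),onz(t,(446.9,270.8),0))
print('bar',tri([(t,(442.4,265.3)),(s,(387.6,320.3))]),onz(t,(442.4,265.3),.084))
print('plate',onz(t,(472.3,266.1),.03))
a=cv2.imread('pics/a_top.png')
cv2.imwrite('pics/b1.png',cv2.resize(a[190:350,420:520],None,fx=3.7,fy=3.7,interpolation=cv2.INTER_CUBIC))
cv2.imwrite('pics/b2.png',cv2.resize(a[235:295,215:320],None,fx=7,fy=7,interpolation=cv2.INTER_CUBIC))
E
```

```text
grip (array([0.5356, 0.2584, 0.128 ]), [array([-0.6013,  0.7449]), array([ 0.8349, -0.0512])])
stand0 (array([0.5232, 0.1938, 0.0059]), [array([ 0.1605, -0.1997]), array([-0.2421,  0.0193])]) [0.5233 0.1947 0.    ]
heater0 (array([ 0.5131, -0.1786, -0.0082]), [array([ 0.3538, -0.4088]), array([-0.5838,  0.108 ])]) [ 0.5116 -0.176   0.    ]
bar (array([ 0.5166, -0.1479,  0.0822]), [array([-0.2095,  0.2446]), array([ 0.3335, -0.0647])]) [ 0.5169 -0.148   0.084 ]
plate [ 0.5196 -0.2234  0.03  ]
```

View pics/b1.png

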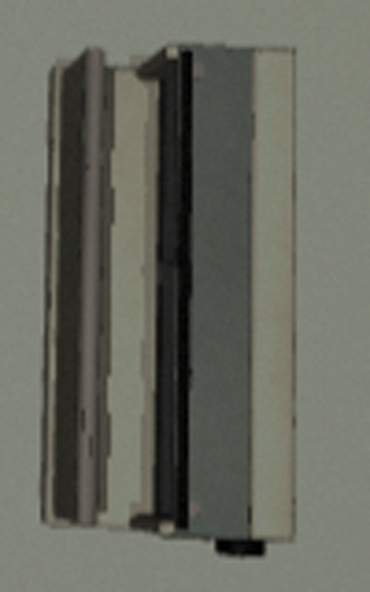

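View pics/b2.png

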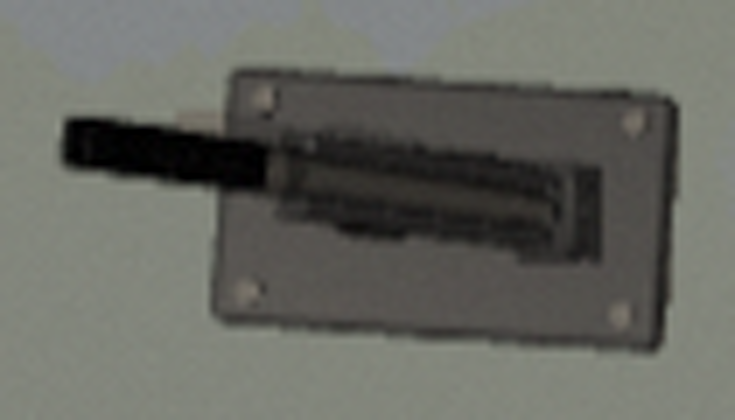

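```bash
cat >> h.py <<'E'
def stand_pose(sx,sy,yaw):
    T=np.eye(4);T[:3,:3]=R.from_euler('z',yaw).as_matrix();T[:2,3]=sx,sy;return T
def delta(Rt,pt):
    "target TCP rot (3x3), pos -> delta_pos cm, twist in current tool frame"
    s=robot.read_state(); Rc=quatR(s['ee_rot']); 
    d=Rc.inv().apply(np.array(pt)-s['eef_pos'])*100
    w=(Rc.inv()*R.from_matrix(Rt)).as_rotvec()
    print('t',round(s['time_s'],2),'delta',d.round(2),'twist',w.round(3),'f',s['ft_force'].round(1),'q',s['joint_pos'].round(2),'open',round(s['opening'],3))
    return d,w
def toolR(yaw,lean=np.radians(40),flip=1):
    "probe leaning: stand/heater frame with yaw; handle to -x"
    c,s=np.cos(yaw),np.sin(yaw)
    ex=np.array([c,s,0]);ey=np.array([-s,c,0])
    z=np.sin(lean)*ex-np.cos(lean)*np.array([0,0,1.]); y=flip*ey; x=np.cross(y,z)
    return np.stack([x,y,z],1)
E
python3 - <<'E'
from h import *
np.set_printoptions(precision=4,suppress=True)
t=robot.camera_info('top');s=robot.camera_info('scene')
f=lambda z:((z[0]+.5)/7-.5+215,(z[1]+.5)/7-.5+235)
C=[onz(t,f(p),.012)[:2] for p in [(235,70),(678,98),(658,350),(213,322)]]
C=np.array(C);print(C,C.mean(0)); 
print('len',np.linalg.norm(C[1]-C[0]),np.linalg.norm(C[3]-C[0]))
ax=(C[1]-C[0])+(C[2]-C[3]);yaw=np.arctan2(ax[1],ax[0]);print('yaw',np.degrees(yaw))
T=stand_pose(*C.mean(0),yaw)
G=T@[-.061,0,.139,1];print('grip',G, proj(t,G[:3]),proj(s,G[:3]))
g=lambda z:((z[0]+.5)/3.7-.5+420,(z[1]+.5)/3.7-.5+190)
# heater
H=np.array([onz(t,g(p),.086)[:2] for p in [(295,48),(295,541),(193,48),(188,527)]]);print('heater',H)
B=np.array([onz(t,g(p),.084)[:2] for p in [(93,48),(88,525)]]);print('bar',B,B.mean(0))
Rt=toolR(yaw)
for n in(0.12,):
    z=Rt[:,2]; p=G[:3]-z*(n-.011); print(p); delta(Rt,p)
E
```

```text
[[0.5679 0.2588]
 [0.5591 0.1204]
 [0.4808 0.1262]
 [0.4893 0.264 ]] [0.5243 0.1923]
len 0.13867918324306078 0.07873011062445309
yaw -93.58417382406539
grip [0.5281 0.2532 0.139  1.    ] [[240.1959 257.1369]] [[254.8709 199.2388]]
heater [[ 0.6458 -0.2679]
 [ 0.3763 -0.2566]
 [ 0.6458 -0.2114]
 [ 0.3836 -0.1996]]
bar [[ 0.6463 -0.1564]
 [ 0.3845 -0.1463]] [ 0.5154 -0.1514]
[0.5325 0.3231 0.2225]
t 1.05 delta [-32.85  -9.58  -0.06] twist [ 0.405 -0.616  1.114] f [-0.3 -0.2 -0.3] q [ 1.01  0.49  1.35 -0.    1.3  -0.1 ] open 1.001
```

{"op": "jog_arm", "data": {"plan": [{"claw":9,"delta_pos":[-32.8,-9.6,0],"twist":[0.405,-0.616,1.114]},{"claw":9,"delta_pos":[-32.8,-9.6,0],"twist":[0.405,-0.616,1.114]},{"claw":9,"delta_pos":[-32.8,-9.6,0],"twist":[0.405,-0.616,1.114]},{"claw":9,"delta_pos":[-32.8,-9.6,0],"twist":[0.405,-0.616,1.114]},{"claw":9,"delta_pos":[-32.8,-9.6,0],"twist":[0.405,-0.616,1.114]}]}}

```text
time_s: 1.47
eef_pos: [0.4358, 0.4133, 0.2225]
ee_rot: [0.118, 0.473, 0.864, -0.124]
ft_force: [0.8, 0.3, 0.4]
opening: 0.987
```

```bash
cat > g.py <<'E'
from h import *
np.set_printoptions(precision=4,suppress=True)
yaw=np.radians(-93.58);T=stand_pose(.5243,.1923,yaw);G=(T@[-.061,0,.139,1])[:3];Rt=toolR(yaw)
def pre(n): return delta(Rt,G-Rt[:,2]*(n-.011))
E
python3 -c "
from g import *
pre(.12)"
```

```text
t 1.47 delta [-12.19   3.48   3.77] twist [ 0.215 -0.326  0.587] f [0.8 0.3 0.4] q [ 0.82  0.57  1.26 -0.29  1.5   0.3 ] open 0.987
```

{"op": "jog_arm", "data": {"plan": [{"claw":9,"delta_pos":[-12.2,3.5,3.8],"twist":[0.215,-0.326,0.587]},{"claw":9,"delta_pos":[-12.2,3.5,3.8],"twist":[0.215,-0.326,0.587]},{"claw":9,"delta_pos":[-12.2,3.5,3.8],"twist":[0.215,-0.326,0.587]},{"claw":9,"delta_pos":[-12.2,3.5,3.8],"twist":[0.215,-0.326,0.587]},{"claw":9,"delta_pos":[-12.2,3.5,3.8],"twist":[0.215,-0.326,0.587]}]}}

```text
time_s: 1.88
eef_pos: [0.5339, 0.3225, 0.2214]
ee_rot: [0.222, 0.666, 0.672, -0.237]
ft_force: [-0.3, 0.0, -0.9]
opening: 0.983
```

```bash
python3 -c "
from g import *
pre(.12)"
```

```text
t 1.88 delta [-0.02 -0.15 -0.13] twist [ 0.022 -0.036  0.064] f [-0.3  0.  -0.9] q [ 0.7   0.75  1.04 -0.49  1.8   0.69] open 0.983
```

{"op": "jog_arm", "data": {"plan": [{"claw":9,"delta_pos":[0,-0.15,-0.1],"twist":[0.022,-0.036,0.064]},{"claw":9,"delta_pos":[0,-0.15,-0.1],"twist":[0.022,-0.036,0.064]},{"claw":9,"delta_pos":[0,-0.15,-0.1],"twist":[0.022,-0.036,0.064]}]}}

```text
time_s: 2.13
eef_pos: [0.5307, 0.3256, 0.2212]
ee_rot: [0.233, 0.681, 0.648, -0.248]
ft_force: [0.3, 0.5, -0.7]
opening: 0.985
```

```bash
python3 -c "
from g import *
pre(.12)
i=robot.camera_info('wrist');cv2.imwrite('pics/c1.png',robot.get_image('wrist')[:,:,::-1])
print(i['world_from_camera'])
for n in ('probe_grip','probe_tip','stand'): print(n,robot.pinpoint(n,'wrist')[:2])
L=np.array([[-.061,0,.139],[.035,0,.024],[.07,.04,.012],[.07,-.04,.012],[-.07,.04,.012],[-.07,-.04,.012]])
print(proj(i,(T[:3,:3]@L.T).T+T[:3,3]))
a=35*np.sin(np.radians(40));
"
```

```text
t 2.13 delta [-0.27  0.19  0.06] twist [ 0.004 -0.004  0.011] f [ 0.3  0.5 -0.7] q [ 0.71  0.77  1.01 -0.5   1.84  0.74] open 0.985
[[ 0.9986  0.0269  0.0447  0.5385]
 [-0.0519  0.5959  0.8014  0.4795]
 [-0.0051 -0.8026  0.5965  0.3051]
 [ 0.      0.      0.      1.    ]]
probe_grip [{'xy': [319.0, 239.2], 'score': 0.69}]
probe_tip []
stand [{'xy': [322.2, 164.1], 'score': 0.8}]
[[322.2073 239.2902]
 [320.6811 204.7718]
 [355.6782 217.5355]
 [284.8379 216.7801]
 [369.2261 113.7233]
 [275.5902 112.5961]]
```

View pics/c1.png

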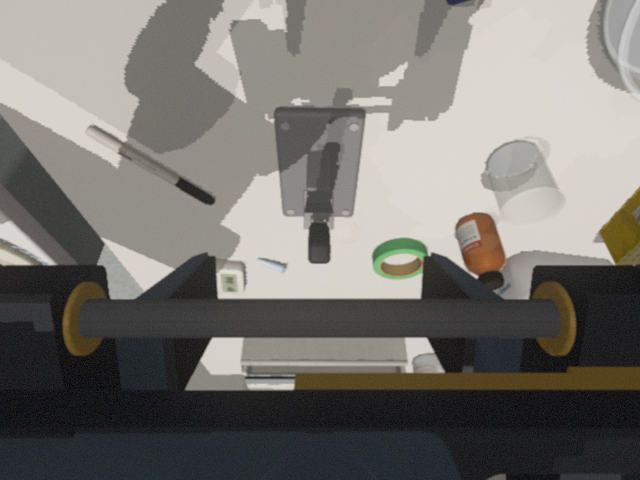

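```bash
sed -i 's/^def pre/G=G+np.array([-.0015,0,0])\ndef pre/' g.py; python3 -c "
from g import *
pre(0.0)"
```

```text
t 2.33 delta [-0.21 -0.   12.16] twist [ 0.005 -0.004  0.009] f [ 0.2 -0.1  0.3] q [ 0.71  0.77  1.01 -0.5   1.84  0.75] open 0.986
```

{"op": "jog_arm", "data": {"plan": [{"claw":9,"delta_pos":[-0.2,0,3],"twist":[0.005,-0.004,0.009]},{"claw":9,"delta_pos":[-0.2,0,6],"twist":[0.005,-0.004,0.009]},{"claw":9,"delta_pos":[-0.2,0,9],"twist":[0.005,-0.004,0.009]},{"claw":9,"delta_pos":[-0.2,0,11],"twist":[0.005,-0.004,0.009]},{"claw":9,"delta_pos":[-0.2,0,12.1],"twist":[0.005,-0.004,0.009]}]}}

```text
time_s: 2.75
eef_pos: [0.5252, 0.2446, 0.1294]
ee_rot: [0.234, 0.685, 0.643, -0.251]
ft_force: [0.4, 0.5, -0.7]
opening: 0.986
```

```bash
python3 -c "
from g import *
cv2.imwrite('pics/c2.png',robot.get_image('wrist')[:,:,::-1])
cv2.imwrite('pics/c3.png',robot.get_image('scene')[:,:,::-1][120:360,160:480].repeat(2,0).repeat(2,1))
pre(0)
"
```

```text
t 2.85 delta [ 0.02  0.05 -0.09] twist [-0.003  0.002 -0.   ] f [-1.3  0.1  1. ] q [ 0.63  0.79  1.26 -0.52  1.58  0.82] open 0.987
```

View pics/c2.png

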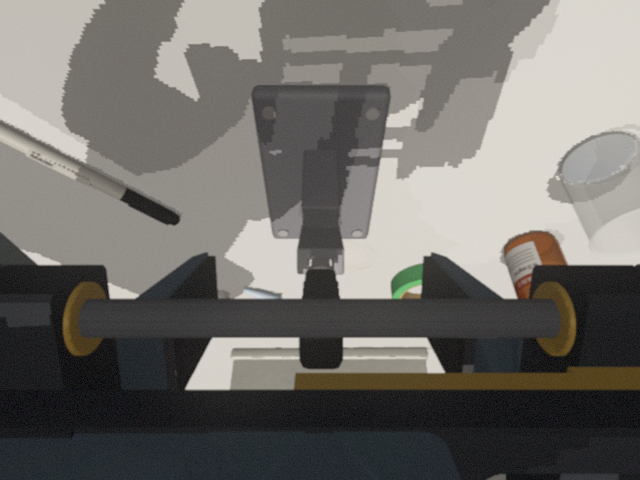

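View pics/c3.png

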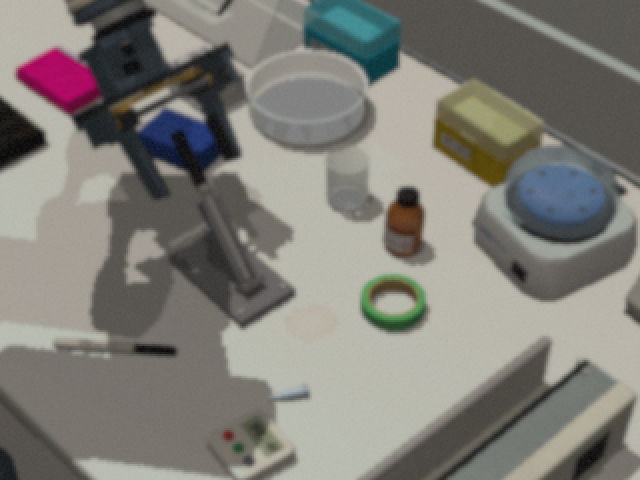

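{"op": "jog_arm", "data": {"plan": [{"claw":0.8,"delta_pos":[0,0,0],"twist":[0,0,0]},{"claw":0.8,"delta_pos":[0,0,0],"twist":[0,0,0]},{"claw":0.8,"delta_pos":[0,0,0],"twist":[0,0,0]},{"claw":0.8,"delta_pos":[0,0,0],"twist":[0,0,0]},{"claw":0.8,"delta_pos":[0,0,0],"twist":[0,0,0]}], "grip_force": 40}}

```text
time_s: 3.27
eef_pos: [0.5263, 0.247, 0.1308]
ee_rot: [0.234, 0.685, 0.643, -0.25]
ft_force: [-0.1, -0.4, 0.7]
opening: 0.653
```

{"op": "jog_arm", "data": {"plan": [{"claw":0.8,"delta_pos":[0,0,0],"twist":[0,0,0]},{"claw":0.8,"delta_pos":[0,0,0],"twist":[0,0,0]},{"claw":0.8,"delta_pos":[0,0,0],"twist":[0,0,0]},{"claw":0.8,"delta_pos":[0,0,0],"twist":[0,0,0]},{"claw":0.8,"delta_pos":[0,0,0],"twist":[0,0,0]}], "grip_force": 40}}

```text
time_s: 3.68
eef_pos: [0.5261, 0.2464, 0.1304]
ee_rot: [0.234, 0.685, 0.643, -0.25]
ft_force: [0.4, -0.1, 0.0]
opening: 0.286
```

```bash
python3 -c "
from g import *
cv2.imwrite('pics/c4.png',robot.get_image('wrist')[:,:,::-1])
pre(0)
"
```

```text
t 3.73 delta [-0.04  0.01  0.  ] twist [-0.002  0.001 -0.001] f [-0.3  0.7 -0.1] q [ 0.63  0.79  1.26 -0.52  1.59  0.82] open 0.246
```

View pics/c4.png

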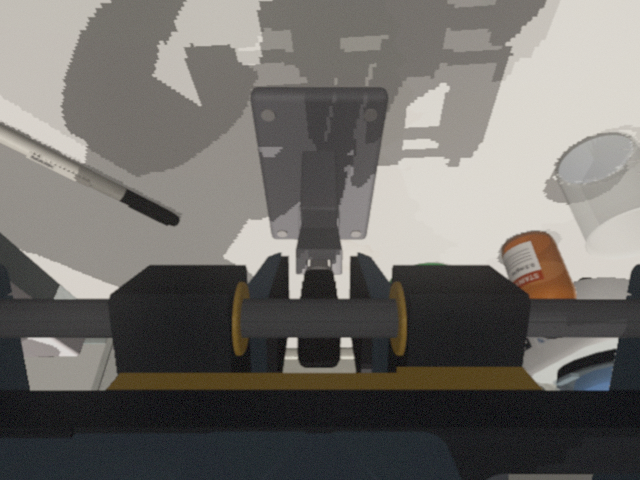

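Fingers are still closing, well centred on the handle (fingers at columns ~287–352, handle ~320).

{"op": "jog_arm", "data": {"plan": [{"claw":0.8,"delta_pos":[0,0,0],"twist":[0,0,0]},{"claw":0.8,"delta_pos":[0,0,0],"twist":[0,0,0]},{"claw":0.8,"delta_pos":[0,0,0],"twist":[0,0,0]},{"claw":0.8,"delta_pos":[0,0,0],"twist":[0,0,0]}], "grip_force": 40}}

```text
time_s: 4.07
eef_pos: [0.5261, 0.2464, 0.1304]
ee_rot: [0.234, 0.685, 0.643, -0.25]
ft_force: [-0.1, 0.3, 0.5]
opening: 0.151
```

```bash
python3 -c "
from g import *
pre(0)
Rc=quatR(robot.read_state()['ee_rot'])
print('up 1cm in tool', Rc.inv().apply([0,0,1]))
"
```

```text
t 4.07 delta [-0.03  0.01  0.  ] twist [-0.002  0.001 -0.001] f [-0.1  0.3  0.5] q [ 0.63  0.79  1.26 -0.52  1.59  0.82] open 0.151
up 1cm in tool [-0.6437 -0.0007 -0.7653]
```

{"op": "jog_arm", "data": {"plan": [{"claw":0.8,"delta_pos":[-0.64,0,-0.77],"twist":[0,0,0]},{"claw":0.8,"delta_pos":[-1.9,0,-2.3],"twist":[0,0,0]},{"claw":0.8,"delta_pos":[-3.9,0,-4.6],"twist":[0,0,0]},{"claw":0.8,"delta_pos":[-6.1,0,-7.3],"twist":[0,0,0]},{"claw":0.8,"delta_pos":[-8.4,0,-10.0],"twist":[0,0,0]}]}}

```text
time_s: 4.48
eef_pos: [0.5258, 0.2464, 0.2628]
ee_rot: [0.234, 0.685, 0.643, -0.25]
ft_force: [1.1, 0.5, -0.7]
opening: 0.151
```

```bash
cat > k.py <<'E'
from h import *
np.set_printoptions(precision=4,suppress=True)
hyaw=np.radians(-92.4);H=stand_pose(.5146,-.1773,hyaw)
LEAN=np.radians(40)
def tipgoal(hx,hy,hz,lean=LEAN,L=.139,off=0):
    Rt=toolR(hyaw,lean); p=(H@[hx,hy,hz,1])[:3]; return delta(Rt,p-Rt[:,2]*L)
E
python3 -c "
from k import *
cv2.imwrite('pics/d1.png',robot.get_image('wrist')[:,:,::-1])
cv2.imwrite('pics/d2.png',robot.get_image('scene')[:,:,::-1])
tipgoal(.042,-.09,.15)
"
```

```text
t 4.58 delta [-28.53  -7.69  25.04] twist [-0.009 -0.004 -0.022] f [ 0.7  0.1 -1.7] q [ 0.63  0.65  1.14 -0.53  1.8   0.69] open 0.152
```

View pics/d1.png

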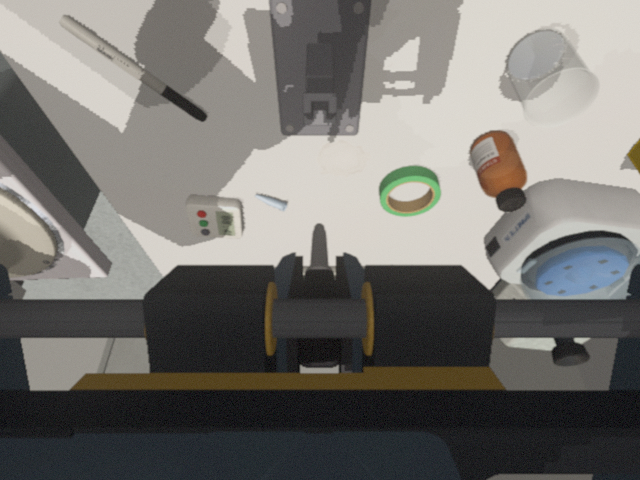

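View pics/d2.png

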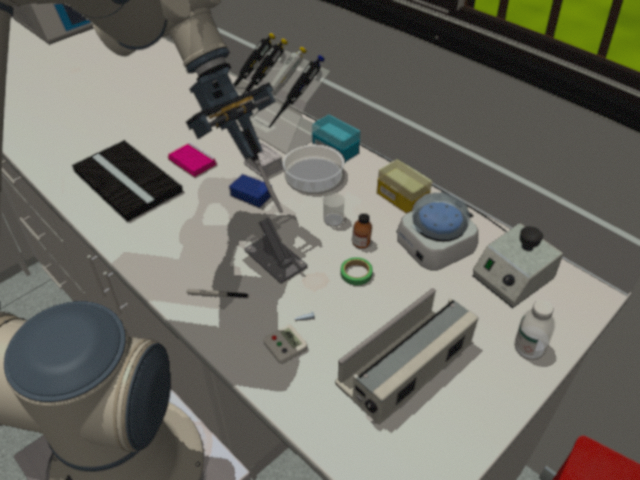

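```bash
python3 -c "
from k import *
tipgoal(-.05,.09,.14)
s=robot.read_state();Rc=quatR(s['ee_rot']);i=robot.camera_info('wrist')
print([proj(i,s['eef_pos']+Rc.apply([0,0,l])) for l in(.139,.119)])
print([ (n,robot.pinpoint(n,c)[:1]) for n,c in (('probe_tip','wrist'),('probe_tip','scene'),('probe_grip','scene'))])
s2=robot.camera_info('scene');print(proj(s2,s['eef_pos']+Rc.apply([0,0,.139])),proj(s2,s['eef_pos']+Rc.apply([0,0,-.011])))
"
```

```text
t 4.58 delta [-20.43  10.09  19.76] twist [-0.009 -0.004 -0.022] f [ 0.7  0.1 -1.7] q [ 0.63  0.65  1.14 -0.53  1.8   0.69] open 0.152
[array([[320.0009, 225.8963]]), array([[320.0461, 231.8205]])]
[('probe_tip', [{'xy': [536.3, 53.3], 'score': 0.66}]), ('probe_tip', [{'xy': [279.7, 212.7], 'score': 0.46}]), ('probe_grip', [{'xy': [250.0, 148.8], 'score': 0.96}])]
[[281.2383 213.1605]] [[249.3508 147.7618]]
```

{"op": "jog_arm", "data": {"plan": [{"claw":0.8,"delta_pos":[-2.7,1.3,2.6],"twist":[0,0,0]},{"claw":0.8,"delta_pos":[-5.4,2.7,5.2],"twist":[-0.009,-0.004,-0.022]},{"claw":0.8,"delta_pos":[-8.1,4,7.8],"twist":[-0.009,-0.004,-0.022]},{"claw":0.8,"delta_pos":[-10.8,5.3,10.4],"twist":[-0.009,-0.004,-0.022]},{"claw":0.8,"delta_pos":[-13.6,6.7,13.2],"twist":[-0.009,-0.004,-0.022]}]}}

```text
time_s: 5.15
eef_pos: [0.5804, 0.0522, 0.2461]
ee_rot: [0.235, 0.676, 0.651, -0.252]
ft_force: [0.5, -0.2, -1.7]
opening: 0.152
```

```bash
python3 -c "
from k import *
tipgoal(-.05,.09,.14)"
```

```text
t 5.15 delta [-7.12  3.38  5.95] twist [-0.007  0.006  0.008] f [ 0.5 -0.2 -1.7] q [ 0.34  0.59  1.34 -0.64  1.54  0.51] open 0.152
```

{"op": "jog_arm", "data": {"plan": [{"claw":0.8,"delta_pos":[-2.4,1.1,2],"twist":[0,0,0]},{"claw":0.8,"delta_pos":[-4.8,2.2,4],"twist":[-0.007,0.006,0.008]},{"claw":0.8,"delta_pos":[-7,3.2,5.9],"twist":[-0.007,0.006,0.008]},{"claw":0.8,"delta_pos":[-7,3.2,5.9],"twist":[-0.007,0.006,0.008]}]}}

```text
time_s: 5.48
eef_pos: [0.6089, -0.0439, 0.2463]
ee_rot: [0.236, 0.68, 0.649, -0.248]
ft_force: [-0.5, -0.1, -0.9]
opening: 0.153
```

```bash
python3 -c "
from k import *
tipgoal(-.05,.09,.14)
cv2.imwrite('pics/e1.png',robot.get_image('wrist')[:,:,::-1])
cv2.imwrite('pics/e2.png',robot.get_image('top')[:,:,::-1][140:380,300:620].repeat(2,0).repeat(2,1))
i=robot.camera_info('wrist');
L=np.array([[-.025,-.125,.084],[-.025,.125,.084],[-.035,-.135,.0],[-.035,.135,0.],[.02,-.135,.086],[.02,.135,.086],[.085,.135,.086],[.085,-.135,.086]])
print(proj(i,(H[:3,:3]@L.T).T+H[:3,3]))
for n in ('heater','plate','rest_bar'): print(robot.pinpoint(n,'wrist')[:1])
"
```

```text
t 5.48 delta [ 0.15  0.13 -0.15] twist [-0.003  0.    -0.004] f [-0.5 -0.1 -0.9] q [ 0.19  0.57  1.36 -0.68  1.44  0.41] open 0.153
[[ 81.1967 195.5529]
 [362.236  195.0427]
 [ 95.685  125.721 ]
 [367.9002 125.0951]
 [ 92.0047 228.2347]
 [368.8749 227.7912]
 [363.3008 263.8771]
 [118.5313 264.2081]]
[{'xy': [232.7, 152.7], 'score': 0.68}]
[{'xy': [236.8, 202.6], 'score': 0.88}]
[{'xy': [319.7, 228.9], 'score': 0.72}]
```

View pics/e1.png

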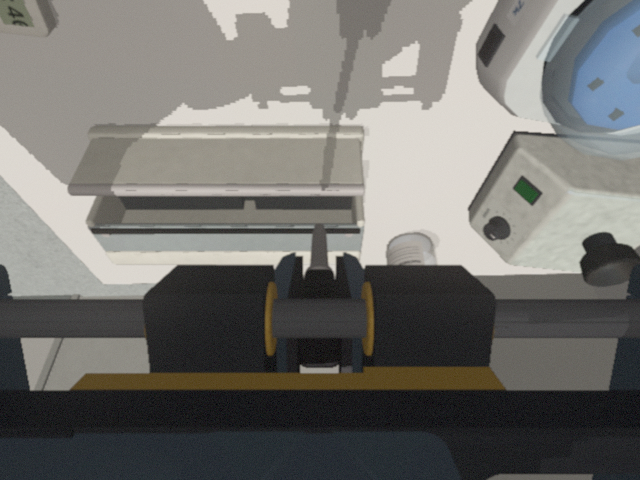

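View pics/e2.png

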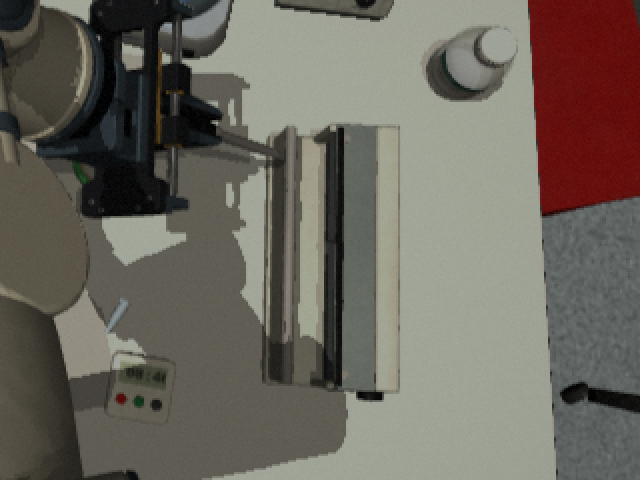

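```bash
python3 -c "
from k import *
i=robot.camera_info('wrist');im=robot.get_image('wrist')
cv2.imwrite('pics/e3.png',cv2.resize(im[110:290,60:380,::-1],None,fx=2.5,fy=2.5,interpolation=cv2.INTER_CUBIC))
tipgoal(-.05,.09,.14)
L=np.array([[-.025,-.125,.084],[-.025,.125,.084],[-.035,-.135,.0],[-.035,.135,0.],[.02,-.135,.086],[.02,.135,.086],[.085,.135,.086],[.085,-.135,.086]])
P=proj(i,(H[:3,:3]@L.T).T+H[:3,3]);print((P-[60,110])*2.5)
"
```

```text
t 5.78 delta [-0.27  0.17  0.29] twist [ 0.001 -0.001 -0.001] f [-0.3  0.1 -1.9] q [ 0.2   0.57  1.36 -0.68  1.44  0.41] open 0.147
[[ 52.7836 215.9313]
 [752.5425 215.4941]
 [ 88.7167  41.7136]
 [766.7602  41.3252]
 [ 79.3341 297.1744]
 [768.9668 296.7181]
 [755.0268 386.269 ]
 [145.0807 386.6886]]
```

View pics/e3.png

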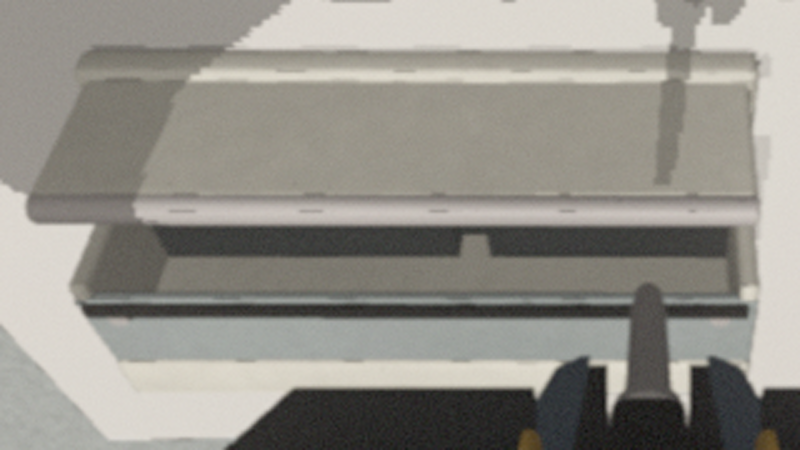

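```bash
python3 -c "
from k import *
tipgoal(.040,.09,.040)"
```

```text
t 5.78 delta [-0.75  0.16 13.73] twist [ 0.001 -0.001 -0.001] f [-0.3  0.1 -1.9] q [ 0.2   0.57  1.36 -0.68  1.44  0.41] open 0.147
```

{"op": "jog_arm", "data": {"plan": [{"claw":0.8,"delta_pos":[-0.5,0.1,2.5],"twist":[0,0,0]},{"claw":0.8,"delta_pos":[-0.6,0.1,5],"twist":[0,0,0]},{"claw":0.8,"delta_pos":[-0.6,0.1,8],"twist":[0,0,0]},{"claw":0.8,"delta_pos":[-0.6,0.1,11],"twist":[0,0,0]},{"claw":0.8,"delta_pos":[-0.6,0.1,13],"twist":[0,0,0]}]}}

```text
time_s: 6.2
eef_pos: [0.6057, -0.1272, 0.1496]
ee_rot: [0.237, 0.679, 0.65, -0.246]
ft_force: [0.2, 0.1, -1.1]
opening: 0.147
```

```bash
python3 -c "
from k import *
cv2.imwrite('pics/f1.png',robot.get_image('wrist')[:,:,::-1])
cv2.imwrite('pics/f2.png',robot.get_image('top')[:,:,::-1][140:380,300:620].repeat(2,0).repeat(2,1))
tipgoal(.042,.09,.030)
"
```

```text
t 6.3 delta [0.35 0.2  1.36] twist [-0.003 -0.001 -0.   ] f [-0.4  1.2 -1.3] q [ 0.05  0.66  1.5  -0.76  1.18  0.47] open 0.152
```

View pics/f1.png

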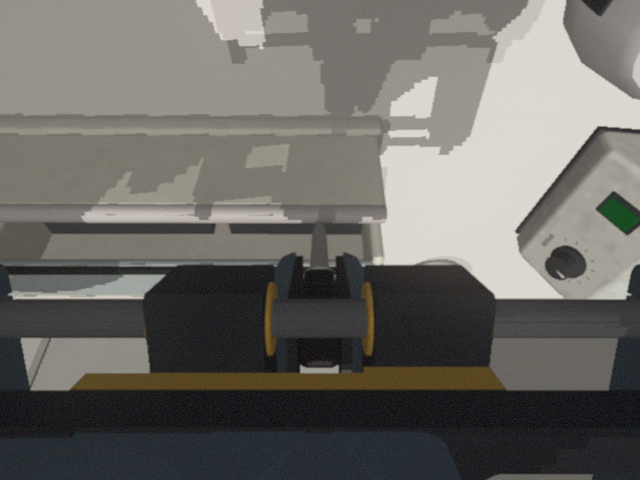

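View pics/f2.png

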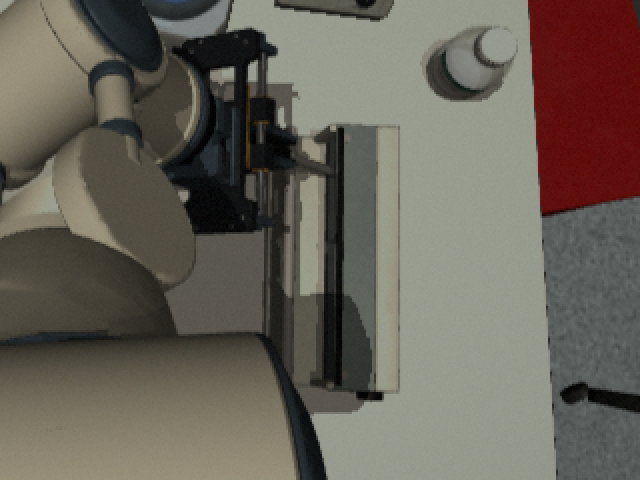

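{"op": "jog_arm", "data": {"plan": [{"claw":0.8,"delta_pos":[0.2,0.1,0.5],"twist":[0,0,0]},{"claw":0.8,"delta_pos":[0.35,0.2,0.9],"twist":[0,0,0]},{"claw":0.8,"delta_pos":[0.35,0.2,0.9],"twist":[0,0,0]},{"claw":0.8,"delta_pos":[0.35,0.2,0.9],"twist":[0,0,0]}]}}

```text
time_s: 6.63
eef_pos: [0.6088, -0.1294, 0.1429]
ee_rot: [0.237, 0.679, 0.65, -0.245]
ft_force: [0.2, 0.4, -0.6]
opening: 0.151
```

```bash
cat > av.py <<'E'
from k import *
F=[];P=[]
for _ in range(8):
    robot.get_image('top'); s=robot.read_state();F.append(s['ft_force']);P.append(s['eef_pos'])
Rc=quatR(s['ee_rot']);print('F',np.mean(F,0),np.std(F,0),'axial',np.mean(F,0)@-Rc.as_matrix()[:,2])
p=np.mean(P,0);z=Rc.as_matrix()[:,2];Hi=np.linalg.inv(H)
print('P',p,np.std(P,0),'tip nominal in heater',(Hi@np.append(p+z*.139,1))[:3],'t',s['time_s'])
E
python3 av.py
```

```text
F [-0.2057 -0.0698 -1.2552] [0.5099 0.5538 0.4186] axial -1.012360251230002
P [ 0.6086 -0.1298  0.1429] [0.0001 0.0002 0.0002] tip nominal in heater [0.0379 0.0921 0.0363] t 7.0333
```

{"op": "jog_arm", "data": {"plan": [{"claw":0.8,"delta_pos":[0,0,0.3],"twist":[0,0,0]},{"claw":0.8,"delta_pos":[0,0,0.6],"twist":[0,0,0]},{"claw":0.8,"delta_pos":[0,0,0.6],"twist":[0,0,0]}]}}

```text
time_s: 7.28
eef_pos: [0.608, -0.1344, 0.1374]
ee_rot: [0.237, 0.679, 0.65, -0.246]
ft_force: [-0.6, -0.1, -0.3]
opening: 0.153
```

```bash
python3 av.py
```

```text
F [-0.1731  0.0674 -0.9505] [0.2047 0.5184 0.3476] axial -0.6899483828191575
P [ 0.6081 -0.134   0.1378] [0.0001 0.0001 0.0001] tip nominal in heater [0.0421 0.0918 0.0313] t 7.6833
```

{"op": "jog_arm", "data": {"plan": [{"claw":0.8,"delta_pos":[0,0,0.2],"twist":[0,0,0]},{"claw":0.8,"delta_pos":[0,0,0.4],"twist":[0,0,0]},{"claw":0.8,"delta_pos":[0,0,0.4],"twist":[0,0,0]}]}}

```text
time_s: 7.93
eef_pos: [0.6081, -0.1368, 0.1346]
ee_rot: [0.237, 0.679, 0.65, -0.246]
ft_force: [0.8, 1.0, 0.6]
opening: 0.151
```

```bash
python3 av.py
```

```text
F [0.4568 1.1162 0.7734] [0.5404 0.4395 0.3885] axial 1.3206795132163138
P [ 0.6082 -0.1366  0.1349] [0.     0.0001 0.0001] tip nominal in heater [0.0446 0.092  0.0283] t 8.3333
```

{"op": "jog_arm", "data": {"plan": [{"claw":0.8,"delta_pos":[0,0,0.3],"twist":[0,0,0]},{"claw":0.8,"delta_pos":[0,0,0.3],"twist":[0,0,0]},{"claw":0.8,"delta_pos":[0,0,0.3],"twist":[0,0,0]}]}}

```text
time_s: 8.58
eef_pos: [0.6081, -0.1386, 0.1325]
ee_rot: [0.237, 0.679, 0.65, -0.246]
ft_force: [1.1, 0.5, 1.5]
opening: 0.152
```

```bash
python3 av.py
```

```text
F [0.9091 0.8645 1.3672] [0.3051 0.5701 0.3333] axial 1.6261066046428199
P [ 0.6081 -0.1385  0.1326] [0. 0. 0.] tip nominal in heater [0.0465 0.0919 0.026 ] t 8.9833
```

{"op": "jog_arm", "data": {"plan": [{"claw":0.8,"delta_pos":[0,-0.4,0],"twist":[0,0,0]},{"claw":0.8,"delta_pos":[0,-1,0],"twist":[0,0,0]},{"claw":0.8,"delta_pos":[0,-1.6,0],"twist":[0,0,0]},{"claw":0.8,"delta_pos":[0,-2.2,0],"twist":[0,0,0]},{"claw":0.8,"delta_pos":[0,-2.8,0],"twist":[0,0,0]}]}}

```text
time_s: 9.4
eef_pos: [0.5793, -0.1372, 0.1326]
ee_rot: [0.237, 0.679, 0.65, -0.246]
ft_force: [2.7, -0.3, 1.4]
opening: 0.153
```

```bash
python3 av.py
```

```text
F [-1.6603  0.3169  2.4479] [0.4778 0.3297 0.489 ] axial 2.036470185110212
P [ 0.5791 -0.1373  0.1324] [0.0007 0.     0.    ] tip nominal in heater [0.0466 0.0628 0.0258] t 9.8
```

{"op": "jog_arm", "data": {"plan": [{"claw":0.8,"delta_pos":[0,-0.5,0],"twist":[0,0,0]},{"claw":0.8,"delta_pos":[0,-1,0],"twist":[0,0,0]},{"claw":0.8,"delta_pos":[0,-1.5,0],"twist":[0,0,0]},{"claw":0.8,"delta_pos":[0,-2,0],"twist":[0,0,0]}]}}

```text
time_s: 10.13
eef_pos: [0.5598, -0.1363, 0.1325]
ee_rot: [0.237, 0.679, 0.65, -0.246]
ft_force: [2.8, 0.0, 1.8]
opening: 0.154
```

```bash
sed -i 's/range(8)/range(4)/' av.py; python3 av.py
```

```text
F [-2.4779  0.545   2.7752] [0.4251 0.201  0.2303] axial 2.4097749319409676
P [ 0.5587 -0.1364  0.1323] [0.0003 0.0001 0.    ] tip nominal in heater [0.0465 0.0424 0.0258] t 10.3333
```

{"op": "jog_arm", "data": {"plan": [{"claw":0.8,"delta_pos":[0,-0.3,0],"twist":[0,0,0]},{"claw":0.8,"delta_pos":[0,-0.6,0],"twist":[0,0,0]},{"claw":0.8,"delta_pos":[0,-0.9,0],"twist":[0,0,0]},{"claw":0.8,"delta_pos":[0,-1.2,0],"twist":[0,0,0]}]}}

```text
time_s: 10.67
eef_pos: [0.5481, -0.1358, 0.1324]
ee_rot: [0.237, 0.679, 0.65, -0.246]
ft_force: [2.3, -0.1, 1.7]
opening: 0.152
```

```bash
python3 av.py
```

```text
F [-2.19   -0.068   2.0782] [0.4919 0.4804 0.6295] axial 1.4902543814861549
P [ 0.5472 -0.1359  0.1323] [0.0001 0.     0.    ] tip nominal in heater [0.0465 0.0308 0.0257] t 10.8667
```

{"op": "jog_arm", "data": {"plan": [{"claw":0.8,"delta_pos":[0,-0.3,0],"twist":[0,0,0]},{"claw":0.8,"delta_pos":[0,-0.6,0],"twist":[0,0,0]},{"claw":0.8,"delta_pos":[0,-0.8,0],"twist":[0,0,0]}]}}

```text
time_s: 11.12
eef_pos: [0.5401, -0.1355, 0.1324]
ee_rot: [0.237, 0.679, 0.65, -0.246]
ft_force: [1.6, 0.2, 2.3]
opening: 0.151
```

```bash
python3 av.py
```

```text
F [-0.7243 -0.2231  2.0219] [0.2053 0.4396 0.5642] axial 1.3876783656813179
P [ 0.5395 -0.1355  0.1323] [0. 0. 0.] tip nominal in heater [0.0465 0.0232 0.0258] t 11.3167
```

{"op": "jog_arm", "data": {"plan": [{"claw":0.8,"delta_pos":[0,-0.2,0],"twist":[0,0,0]},{"claw":0.8,"delta_pos":[0,-0.4,0],"twist":[0,0,0]},{"claw":0.8,"delta_pos":[0,-0.6,0],"twist":[0,0,0]}]}}

```text
time_s: 11.57
eef_pos: [0.5343, -0.1352, 0.1324]
ee_rot: [0.237, 0.679, 0.65, -0.246]
ft_force: [1.5, 0.8, 2.7]
opening: 0.148
```

```bash
python3 av.py
```

```text
F [-1.3428  0.0529  1.8483] [0.25   0.5338 0.3439] axial 1.4150150117699254
P [ 0.5336 -0.1353  0.1323] [0.0001 0.     0.    ] tip nominal in heater [0.0465 0.0172 0.0257] t 11.7667
```

{"op": "jog_arm", "data": {"plan": [{"claw":0.8,"delta_pos":[0,-0.2,0],"twist":[0,0,0]},{"claw":0.8,"delta_pos":[0,-0.4,0],"twist":[0,0,0]}]}}

```text
time_s: 11.93
eef_pos: [0.53, -0.135, 0.1323]
ee_rot: [0.237, 0.679, 0.65, -0.246]
ft_force: [-0.5, 0.7, 0.9]
opening: 0.152
```

```bash
python3 av.py
```

```text
F [-2.7311 -0.3499 -1.821 ] [0.4117 1.1152 0.5576] axial -1.6951700193741497
P [ 0.5292 -0.1351  0.1321] [0. 0. 0.] tip nominal in heater [0.0464 0.0128 0.0255] t 12.1333
```

{"op": "jog_arm", "data": {"plan": [{"claw":0.8,"delta_pos":[0,-0.15,0],"twist":[0,0,0]},{"claw":0.8,"delta_pos":[0,-0.3,0],"twist":[0,0,0]}]}}

```text
time_s: 12.3
eef_pos: [0.5273, -0.1349, 0.1323]
ee_rot: [0.237, 0.679, 0.65, -0.246]
ft_force: [0.2, 0.3, -1.3]
opening: 0.156
```

```bash
python3 av.py
```

```text
F [ 0.172  -0.1724 -0.7978] [0.6012 0.5322 0.8096] axial -0.7179339612037995
P [ 0.5272 -0.1349  0.1324] [0.0001 0.     0.    ] tip nominal in heater [0.0464 0.011  0.0258] t 12.5
```

{"op": "jog_arm", "data": {"plan": [{"claw":0.8,"delta_pos":[0.1,-0.1,0.25],"twist":[0,0,0]},{"claw":0.8,"delta_pos":[0.2,-0.1,0.5],"twist":[0,0,0]},{"claw":0.8,"delta_pos":[0.2,-0.1,0.5],"twist":[0,0,0]}]}}

```text
time_s: 12.75
eef_pos: [0.5258, -0.1367, 0.1267]
ee_rot: [0.237, 0.679, 0.65, -0.246]
ft_force: [-0.0, 0.2, -1.9]
opening: 0.156
```

```bash
python3 av.py
```

```text
F [-0.253  -0.0326 -1.3508] [0.1946 0.4551 0.3279] axial -1.0630457661042187
P [ 0.526  -0.1367  0.127 ] [0.0001 0.     0.0001] tip nominal in heater [0.0482 0.0098 0.0205] t 12.95
```

Free inside the groove; continuing to the floor.

{"op": "jog_arm", "data": {"plan": [{"claw":0.8,"delta_pos":[0.1,0,0.2],"twist":[0,0,0]},{"claw":0.8,"delta_pos":[0.2,0,0.4],"twist":[0,0,0]},{"claw":0.8,"delta_pos":[0.2,0,0.4],"twist":[0,0,0]}]}}

```text
time_s: 13.2
eef_pos: [0.5261, -0.1378, 0.1226]
ee_rot: [0.237, 0.679, 0.65, -0.246]
ft_force: [1.0, 0.0, 0.4]
opening: 0.153
```

```bash
python3 av.py
```

```text
F [ 0.4097 -0.0768  0.7164] [0.4796 0.2791 0.7438] axial 0.5104204979526425
P [ 0.5261 -0.1377  0.1229] [0.     0.     0.0001] tip nominal in heater [0.0492 0.01   0.0163] t 13.4
```

{"op": "jog_arm", "data": {"plan": [{"claw":0.8,"delta_pos":[0.24,0,0],"twist":[0,-0.0175,0]},{"claw":0.8,"delta_pos":[0.48,0,0.0],"twist":[0,-0.035,0]},{"claw":0.8,"delta_pos":[0.48,0,0.0],"twist":[0,-0.035,0]}]}}

```text
time_s: 13.65
eef_pos: [0.526, -0.1336, 0.1193]
ee_rot: [0.249, 0.674, 0.646, -0.259]
ft_force: [-0.1, -2.3, 2.7]
opening: 0.153
```

```bash
python3 av.py; python3 -c "
from k import *
cv2.imwrite('pics/g1.png',robot.get_image('wrist')[:,:,::-1])"
```

```text
F [ 0.0508 -1.3673  2.3673] [0.1666 0.4353 0.6541] axial 0.8486997957329422
P [ 0.526  -0.1338  0.1196] [0.     0.0001 0.0001] tip nominal in heater [0.049  0.0097 0.0163] t 13.85
```

View pics/g1.png

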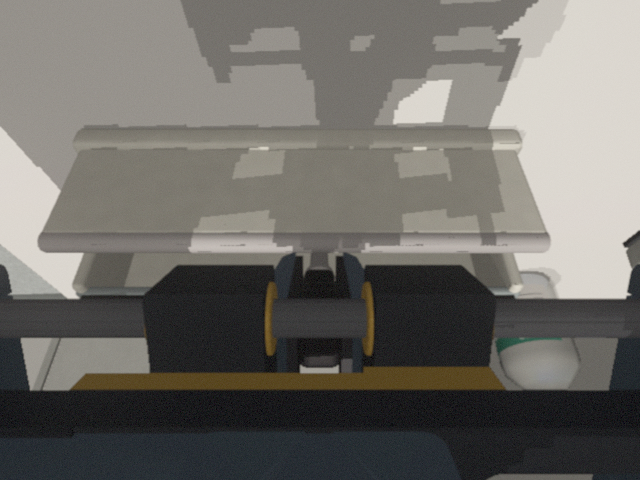

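{"op": "jog_arm", "data": {"plan": [{"claw":3,"delta_pos":[0,0,0],"twist":[0,0,0]},{"claw":4,"delta_pos":[0,0,0],"twist":[0,0,0]},{"claw":5,"delta_pos":[0,0,0],"twist":[0,0,0]},{"claw":5,"delta_pos":[0,0,0],"twist":[0,0,0]},{"claw":5,"delta_pos":[0,0,0],"twist":[0,0,0]}]}}

```text
time_s: 14.32
eef_pos: [0.5262, -0.134, 0.1198]
ee_rot: [0.248, 0.675, 0.646, -0.258]
ft_force: [0.4, 0.8, -0.2]
opening: 0.486
```

```bash
python3 av.py; python3 -c "
from k import *
cv2.imwrite('pics/g2.png',robot.get_image('wrist')[:,:,::-1])"
```

```text
F [0.2684 0.5499 0.0212] [0.5997 0.3465 0.3772] axial 0.39027237127965514
P [ 0.5262 -0.1339  0.1198] [0. 0. 0.] tip nominal in heater [0.0491 0.0099 0.0164] t 14.5167
```

View pics/g2.png

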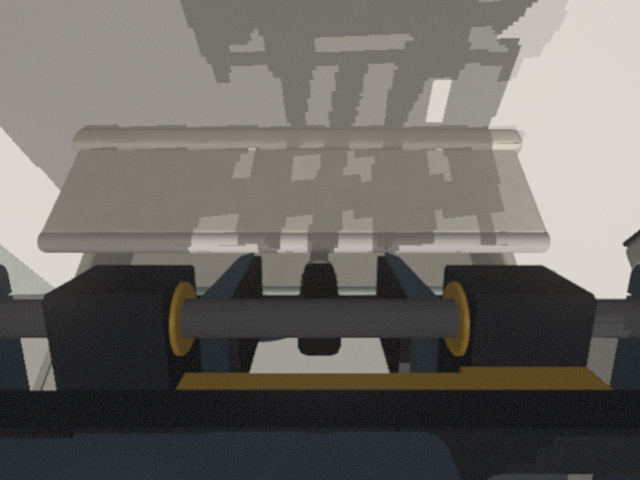

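{"op": "jog_arm", "data": {"plan": [{"claw":6,"delta_pos":[0,0,-1],"twist":[0,0,0]},{"claw":6,"delta_pos":[0,0,-3],"twist":[0,0,0]},{"claw":6,"delta_pos":[0,0,-6],"twist":[0,0,0]},{"claw":6,"delta_pos":[0,0,-9],"twist":[0,0,0]},{"claw":6,"delta_pos":[0,0,-13],"twist":[0,0,0]}]}}

```text
time_s: 14.98
eef_pos: [0.5287, -0.0464, 0.217]
ee_rot: [0.247, 0.675, 0.646, -0.258]
ft_force: [1.4, -0.2, 0.2]
opening: 0.655
```

```bash
python3 -c "
from k import *
for _ in range(3): robot.get_image('top')
iw=robot.camera_info('wrist');w=robot.get_image('wrist')
cv2.imwrite('pics/h1.png',w[:,:,::-1])
s=robot.get_image('scene');cv2.imwrite('pics/h2.png',s[200:440,260:580,::-1].repeat(2,0).repeat(2,1))
st=robot.camera_info('scene')
a=robot.pinpoint('probe_grip','wrist')[:1];b=robot.pinpoint('probe_grip','scene')[:1];print(a,b)
p=tri([(iw,a[0]['xy']),(st,b[0]['xy'])]);print(p)
q=(np.linalg.inv(H)@np.append(p[0],1))[:3];print('grip in heater',q,'lean',np.degrees(np.arccos((q[2]-.017)/.15)))
"
```

```text
[{'xy': [314.4, 226.1], 'score': 0.7}] [{'xy': [385.4, 291.3], 'score': 0.93}]
(array([ 0.5285, -0.1208,  0.1307]), [array([5.9102, 3.5925]), array([-2.1588,  1.3738])])
grip in heater [-0.057   0.0116  0.1307] lean 40.69751566500885
```

View pics/h1.png

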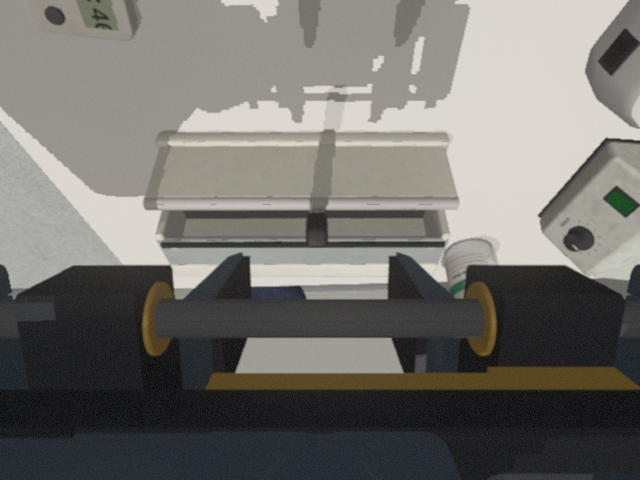

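View pics/h2.png

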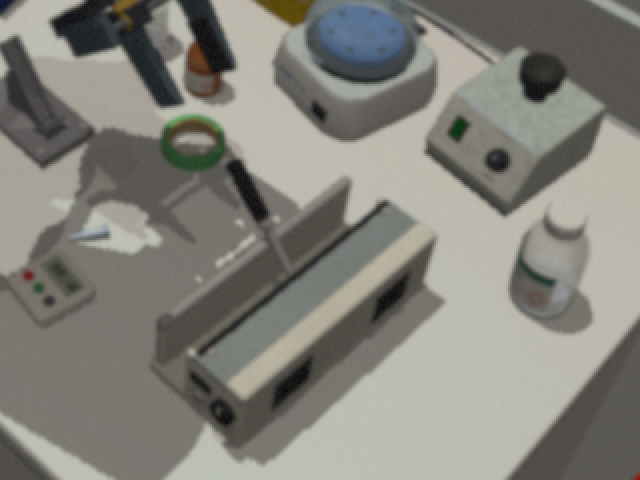

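```bash
python3 -c "
from k import *
iw=robot.camera_info('wrist');st=robot.camera_info('scene');tp=robot.camera_info('top')
robot.get_image('scene');robot.get_image('wrist');robot.get_image('top')
for c in('scene','wrist','top'): print(c,[(d['xy'],round(d['score'],2)) for d in robot.pinpoint('probe_grip',c)[:1]])
for hx,z,l in((.049,.017,42),(.05,.017,45),(.05,.017,48),(.049,.031,50)):
    l=np.radians(l);g=(H@[hx-.15*np.sin(l),.0097,z+.15*np.cos(l),1])[:3]
    print(hx,z,np.degrees(l),proj(st,g),proj(iw,g),proj(tp,g))
print(robot.read_state()['joint_vel'].round(3),robot.read_state()['time_s'])
"
```

```text
scene [([383.9, 295.9], 0.73)]
wrist [([320.2, 226.3], 0.73)]
top [([434.2, 257.1], 0.52)]
0.049 0.017 42.0 [[384.6466 295.6306]] [[321.2061 232.55  ]] [[436.1334 258.5709]]
0.05 0.017 45.0 [[382.6403 296.1208]] [[321.1986 222.4053]] [[433.1557 258.727 ]]
0.05 0.017 48.00000000000001 [[380.3767 296.4978]] [[321.1922 211.25  ]] [[429.8199 258.88  ]]
0.049 0.031 50.0 [[379.0539 291.7285]] [[321.2534 218.9395]] [[428.5386 258.307 ]]
[ 0.003 -0.002 -0.002  0.     0.001 -0.001] 15.6333
```

All three cameras agree with the tip on the groove floor and a lean of about 43–44°.

```bash
python3 -c "
from workcell import robot
print(robot.hand_in())"
```

```text
the job is handed in; nothing more can be done
None
```

I handed the job in at about 15.7 s. The probe is in the groove with its shaft lying on the rest bar. No verdict was reported, so this rests on my own checks.

- **Steps:** I gripped the probe along its axis, lifted it straight out of the stand and reached in under the shield. I pressed the tip on the plate about 92 mm from its middle, with the spring about 6–7 mm in, and dragged it towards the middle.
- **Finding the groove:** At about y +12 mm the force along the probe fell from about 1.4 N to below −1 N, its no-contact level. This fits the groove seen in the wrist camera picture. I moved on to about y +10 mm, lowered the tip to the floor, leaned the shaft onto the bar, let go and backed away along the probe.
- **Last checks:** After I let go, the probe stayed on the bar. The handle positions found in the scene, wrist and top pictures fit a tip at the floor and a lean of about 43–44°. They do not fit a tip still up on the plate. The gripper was about 13 cm back and standing still.
- **Disagreements:** One earlier pair of handle detections was up to 7 pixels apart and gave a lean of about 41°; a second set agreed well. The wrist and top cameras differed by about 4 mm on where the heater sits along its length, which did not matter because the groove was found by touch.
- **Bystanders:** I did not measure them after the move. The path kept above or clear of them, and in the last scene picture those in view looked in place.

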